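# Load the tube block into the dry-block heater, wells up, and latch it

### The job

Take the aluminium tube block off its sloping draining rest and lower it gently into the recess of the dry-block heater, fully down and level, with its flat flanged face down and the open wells up. Then slide the heater's latch fully home over the block's flange, and let go. Leave the small beaker and the conical flask standing where they are.

Things in the scene. Friction and masses are not known exactly. Their poses are not given: they have to be found in the camera images.
- block: Aluminium tube block, 0.45 kg: flange 108x56x14 mm (x,y,z), on it a body 84x56x34 centred, six 20 mm wells opening in the face at z=48 mm. Origin: centre of the flat flange face; +z out of the wells' face, x long axis. Grip the plain y sides, 56 mm apart. Starts leaning on the rest, -x end down, x axis 50 deg from level, wells facing the robot and up. May be seated either way round in x.
- rest: Grey plastic draining rest, fixed, base 125x85x8 mm, 100 mm high. Origin: underside, near the middle; z up; its slope looks along its -x. The sloping rail and toe ledge that carry the block are 44 mm wide, narrower than the block, so the block's sides are free.
- heater: Dry-block heater, fixed: a grey box with bare aluminium top, 210 x 120 mm (x, y), top surface at z = 60 mm. Origin: centre of the underside; z up, its front panel at -x. The recess is in the top on the +x side, the latch on the -x side.
- pocket (a point): Centre of the floor of the heater's rectangular recess, axes as the heater's. The recess is 113 x 61 mm (x, y) and 14 mm deep, with 2 mm chamfers. It lies 25 mm to +x of the heater's centre, floor at z = 46 mm.
- latch (a joint): Slide latch on the heater's top: 0 drawn back, 0.024 m fully home; moves along the heater's +x towards the recess and stays where left (friction 1.5 N). Its steel tongue, 30 mm wide, 5 mm thick, 2.5 mm above the top surface, at home lies over the flange of a seated block.
- latch_knob (a point): Top centre of the latch's upright black round knob, 16 mm in diameter, 28 mm high (top at z = 95.5 mm), moving with the latch. With the latch home it stands 34 mm from the seated block's body. Two 10 mm high guide rails lie beside it, at 16 to 24 mm either side.
- beaker: Small glass beaker, 58 mm wide and 74 mm high, standing at the table's front edge before the heater. Origin: centre of its underside. Leave it alone.
- flask: Conical glass flask, 63 mm wide and 104 mm high, standing behind the heater. Origin: centre of its underside. Leave it alone.

How it is judged:
On the way, in this order (a step that is already met when the one before it is completed fails the run):
1. the block sits level in the heater's recess, wells up, with the latch not yet home (z of block in the frame of pocket between -0.003 and 0.0025 m and horizontal distance between block and pocket below 0.006 m and angle between block's own z axis and vertical below 0.04 rad and angle between the x axis of block and the x axis of heater, either way round below 0.12 rad), for 0.2 s.
2. the latch is slid home over the block's flange (value of joint latch above 0.0205 m), for 0.2 s.
At the end, for the whole second after the job is handed in: The block rests on the floor of the recess (within 2.5 mm), wells up and level (within 0.04 rad), centred within 6 mm and its long axis along the recess (within 0.12 rad, either way round), at rest, and the latch stands at 20.5 mm or more of its 24 mm travel (all of step 1 and linear speed of block below 0.01 m/s and value of joint latch above 0.0205 m); the robot touches nothing.
It fails at once if the beaker or the flask is pushed more than 25 mm or tipped more than 0.35 rad (distance of any of beaker, flask from where it was at the start of the episode above 0.025 m or angle between any of beaker, flask's own z axis and vertical above 0.35 rad).
It fails at once if the block is dropped or slammed into the recess (faster than 0.6 m/s within 8 cm of its floor centre) (distance between block and pocket below 0.08 m and linear speed of block above 0.6 m/s).
It also fails if it takes over 45 s, if anything falls off the work surface, if the arm or the gripper's body presses on something with over 40 N, if the wrist force passes 120 N, or if a joint passes its speed limit or range.

### The arm

A 6-joint arm with a two-finger parallel gripper is mounted at the origin on a cart in front of the work surface, level with it; the furniture and walls round the work are solid. World frame = base frame: x ahead of the robot, y to its left, z up, the work surface at z = 0. Lengths are in m, angles in rad, forces in N, time in s.
With the tool pointing down it reaches from about 0.3 to 0.775 m from the base axis. Payload 14.6 kg.
Tool frame: the origin (TCP) lies on the centre line of the jaws, within the pads' length; the fingertips stand 19 mm ahead of it and the grasp point (between the pads) is the TCP; z points along the fingers, y is the line along which they close (so a half turn about z gives the same grasp; the last joint's range is limited). The gripper opens to 94 mm and grips with 3 to 60 N. Pads are 16 mm wide; open, the fingers measure 119 mm over their backs; the gripper's body (75 mm by 177 mm) begins 78 mm behind the grasp point.
Start: joints at [1.241, 0.3, 1.521, -0, 1.321, -0.067], TCP at [0.143, 0.531, 0.224] pointing down, gripper open.
Joint ranges: [-3.03, 3.03], [-0.79, 2.21], [0.23, 2.52], [-1.04, 4.18], [0, 3.07], [-2.55, 2.55]. Speed limits (rad/s): [2.22, 2.22, 2.57, 3.14, 3.14, 3.14].

### API

Orientations are given as [roll, pitch, yaw] about the fixed x, y, z axes, in that order (R = Rz(yaw) Ry(pitch) Rx(roll)).
In Python, from station import get_obs, camera, workorder gives the robot as it stands.
- The arm moves only by the tool play_rows, never from a script. Its argument "motion" is a list that holds one entry, the list of rows, each a list of 7 numbers: the shift along the tool's x, y, z as a fraction of full scale, then the turn, a rotation vector about the tool's x, y, z as a fraction of full scale, then the opening, from -1 (shut) to 1 (fully open). In form: [[[x, y, z, ax, ay, az, grip], ...]]. A call has 1 to 10 rows; each row is the pose to reach, as a shift and turn from the pose commanded when the call began, along the tool's axes at that moment, turning the shorter way round; what a row does not reach only later rows make up. Full scale, the value 1, is 0.25 m for a shift and 2 pi rad for a turn. A row lasts 1/10 s, in which the tool goes at most 50 mm and 8.59 degrees, less where a joint would pass 70% of its speed; a pose out of reach is approached as far as the arm can. A call with a number of a shift or a turn outside -1 to 1 is refused whole. A call with a gripper value outside its range is refused whole. The fingers move at their own pace and stop on an object; "grip_force" is the grip in N (left out, the last holds). Time passes only in rows, so rows that repeat a pose let the fingers close. It gives the time, the measured TCP pose, the force, the opening and the grip force at its end, in the units of the state.
- get_obs(): the state, without advancing time (a new reading comes with each control period).
- camera(name): name is "side" or "top" or "wrist"; returns a dict with "frame" (400x640x3 uint8, red, green, blue), "z_map" (400x640 float32, m along the optical axis (not along the pixel's ray), 0 where there is no reading), "camera_matrix" (3x3 intrinsics, pixels), "T" (4x4, takes a point from camera to world coordinates); the wrist camera has in their place "T_tool_cam" (4x4, takes a point from camera to tool coordinates, whose origin is the TCP and whose axes are the flange's). Camera axes: x right, y up, looking along -z (the intrinsics and any distortion apply to the point x, -y, -z); pixel columns grow to the right and rows downward; lengths in m; the calibration is good to about 2 mm. A picture is of the moment at which its call begins: read the wrist's pose just before it.
- workorder.hand_in(): hands the job in; it is judged then, once.
The state is a dict: "time_s": time; "qpos": joint angles; "joint_vel": joint speeds; "tau": joint torques, N m; "ee_pos": TCP position; "eef_rot": TCP orientation; "force": force on the tool from outside, world axes, zero at the start; "moment": the same for the moment, N m; "grip_width": finger opening in m; "grip_force": force on a finger pad.
Only numpy, scipy, OpenCV 4.12 (cv2) and the standard library are available. Lean on these libraries where they do the work, as an engineer would, in place of code of your own. Each camera call takes 0.05 s, during which the arm holds its last target. There are 200 camera calls.

## Working session

There is one attempt and no reset: what is moved stays moved. The work goes in short steps, Python scripts to look and compute and a tool call to move; the robot and the scene stay as the last step left them, time stands still between calls to the robot, and variables do not carry over. Pictures are saved under pics/ and viewed, at most 10 in all, crops included, and the job is handed in when it is done.

Besides the shell and the picture viewer there is one more tool, called after "Emit:" as a command line: name --argument value ..., lists and objects as JSON in quotes. play_rows: Moves the arm, as the interface text tells. Its arguments: {"type":"object","properties":{"motion":{"type":"array"},"grip_force":{"type":"number"}},"required":["motion"]}

```bash
ls; mkdir -p pics
python3 - <<'E'
from station import get_obs, camera
import cv2, numpy as np
o=get_obs(); print({k:np.round(v,3) for k,v in o.items()})
for n in ("side","top","wrist"):
    c=camera(n); cv2.imwrite(f"pics/{n}0.png",c["frame"][...,::-1]); np.savez(f"pics/{n}0.npz",**c)
    print(n,c["camera_matrix"].tolist(),[ (k,np.round(c[k],3).tolist()) for k in c if k[0]=="T"], [k for k in c])
E
```

```text
pics
{'time_s': np.float64(0.0), 'qpos': array([ 1.241,  0.3  ,  1.522, -0.   ,  1.321, -0.067]), 'joint_vel': array([ 0.002,  0.002, -0.001,  0.002,  0.002, -0.001]), 'tau': array([ 2.0000e-03, -5.3180e+01, -3.5274e+01,  7.1000e-02,  2.4000e-02,
       -0.0000e+00]), 'ee_pos': array([0.143, 0.531, 0.224]), 'eef_rot': array([-3.14 , -0.   ,  2.879]), 'force': array([-0.234, -0.293, -0.654]), 'moment': array([0.062, 0.007, 0.044]), 'grip_force': np.float64(0.0), 'grip_width': np.float64(0.094)}
side [[386.0198897105954, 0.0, 322.5053717001275], [0.0, 386.0198897105954, 196.84203981949074], [0.0, 0.0, 1.0]] [('T', [[0.78, -0.426, 0.458, 0.97], [0.625, 0.547, -0.557, -0.226], [-0.014, 0.721, 0.693, 0.677], [0.0, 0.0, 0.0, 1.0]])] ['frame', 'z_map', 'camera_matrix', 'T']
top [[380.99235175132196, 0.0, 318.61919123533335], [0.0, 380.99235175132196, 200.1452387993576], [0.0, 0.0, 1.0]] [('T', [[0.052, 0.969, -0.241, 0.368], [-0.999, 0.049, -0.019, 0.273], [-0.006, 0.242, 0.97, 0.929], [0.0, 0.0, 0.0, 1.0]])] ['frame', 'z_map', 'camera_matrix', 'T']
wrist [[330.97264612291565, 0.0, 316.3325279476856], [0.0, 330.97264612291565, 199.27923084243864], [0.0, 0.0, 1.0]] [('T_tool_cam', [[0.0, 0.968, 0.251, 0.074], [1.0, -0.0, 0.0, -0.001], [0.0, 0.251, -0.968, -0.161], [0.0, 0.0, 0.0, 1.0]])] ['frame', 'z_map', 'camera_matrix', 'T_tool_cam']
```

View pics/top0.png

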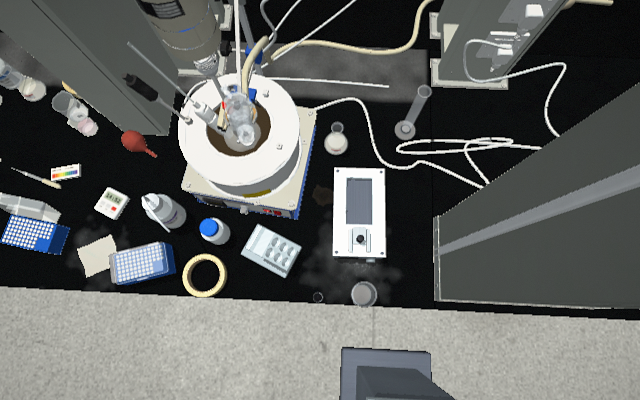

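View pics/side0.png

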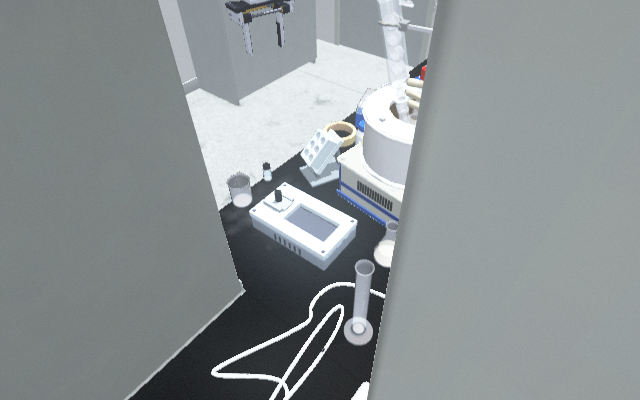

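The top view shows the tube block on its rest at about (271,250), the heater at (360,212) with its recess at (360,200) and knob at (361,238). The beaker is at (363,293) and the flask at (336,140). The side view shows the block at (322,150), the knob at (278,196) and the recess at (313,222). The space is bounded by a wall to the right in the top view. Next I'll measure coarse positions from depth in both views.

```bash
cat > h.py <<'E'
import numpy as np, cv2
from scipy.spatial.transform import Rotation as Ro
def cloud(c,T=None):
    K=c["camera_matrix"]; z=c["z_map"]; v,u=np.mgrid[:400,:640]
    P=np.stack([(u-K[0,2])/K[0,0]*z,-(v-K[1,2])/K[1,1]*z,-z],-1)
    T=c["T"] if T is None else T
    W=P@T[:3,:3].T+T[:3,3]; W[z<=0]=np.nan
    return W
def ray(c,uv,T=None):
    K=c["camera_matrix"]; T=c["T"] if T is None else T
    uv=np.atleast_2d(uv).astype(float)
    d=np.stack([(uv[:,0]-K[0,2])/K[0,0],-(uv[:,1]-K[1,2])/K[1,1],-np.ones(len(uv))],-1)@T[:3,:3].T
    return T[:3,3],d
def atz(c,uv,z,T=None):
    o,d=ray(c,uv,T); return o+d*((z-o[2])/d[:,2])[:,None]
def toolT(p,rpy):
    M=np.eye(4); M[:3,:3]=Ro.from_euler("xyz",rpy).as_matrix(); M[:3,3]=p; return M
E
python3 - <<'E'
from h import *
for n,pts in (("top",dict(knob=(361,238),block=(271,250),box1=(340,175),box2=(378,175),box3=(378,250),recess=(360,195),beaker=(363,293),flask=(336,140))),("side",dict(knob=(278,192),block=(322,150),box=(300,245),recess=(313,222),beaker=(239,190),flask=(385,250)))):
    c=dict(np.load(f"pics/{n}0.npz")); W=cloud(c)
    for k,(u,v) in pts.items(): print(n,k,np.round(W[v,u],3))
    m=(np.abs(W[...,2]-.06)<.005)&(np.abs(W[...,0]-.44)<.2)&(W[...,1]<.26)&(W[...,1]>.0)
    if n=="top": m[:, :325]=0
    lab,L,st,ce=cv2.connectedComponentsWithStats(m.astype(np.uint8))
    i=1+st[1:,4].argmax(); q=W[L==i]; r=cv2.minAreaRect(q[:,:2].astype(np.float32)); print(n,"heater",len(q),q[:,2].mean(),r)
    m=np.abs(W[...,2]-.05)<.1
# block cloud in top
c=dict(np.load("pics/top0.npz")); W=cloud(c)
print(np.round(W[225:280:6,240:305:8],3)[...,2])
q=W[225:280,238:305].reshape(-1,3); q=q[q[:,2]>.03]; 
# RANSAC plane
rng=np.random.default_rng(0);best=0
for _ in range(500):
    a=q[rng.choice(len(q),3,False)]; nn=np.cross(a[1]-a[0],a[2]-a[0]); nn/=np.linalg.norm(nn)+1e-9
    m=abs((q-a[0])@nn)<.002
    if m.sum()>best: best=m.sum();M=m
p=q[M];ce=p.mean(0);n=np.linalg.svd(p-ce)[2][2]; n*=np.sign(n[2]); print("plane",best,len(q),ce,n,np.degrees(np.arccos(n[2])),np.degrees(np.arctan2(n[1],n[0])))
img=c["frame"][150:320,225:425,::-1]; cv2.imwrite("pics/crop.png",cv2.resize(img,None,fx=4,fy=4,interpolation=cv2.INTER_CUBIC)[:600])
E
```

```text
top knob [0.494 0.192 0.097]
top block [0.457 0.385 0.108]
top box1 [0.648 0.242 0.062]
top box2 [0.653 0.151 0.059]
top box3 [0.474 0.149 0.06 ]
top recess [0.606 0.192 0.044]
top beaker [0.378 0.174 0.001]
top flask [0.736 0.255 0.064]
top heater 2397 0.05993673541938146 ((0.5493872165679932, 0.1945134401321411), (0.18314115703105927, 0.12027306109666824), 1.4443590641021729)
side knob [0.499 0.192 0.096]
side block [0.486 0.365 0.102]
side box [0.608 0.137 0.048]
side recess [0.589 0.203 0.049]
side beaker [0.394 0.166 0.062]
side flask [0.754 0.236 0.047]
side heater 2028 0.06107099084870294 ((0.549369215965271, 0.1954445242881775), (0.18367783725261688, 0.12287256866693497), 1.2652981281280518)
[[-0.003 -0.004 -0.001  0.001  0.001  0.002  0.002 -0.003    nan]
 [-0.     0.001  0.113  0.109  0.001 -0.001  0.001  0.001 -0.002]
 [ 0.     0.001  0.116  0.113  0.128  0.114 -0.001  0.001  0.002]
 [-0.     0.108  0.106  0.12   0.1    0.107  0.089  0.003 -0.002]
 [ 0.004  0.116  0.112  0.127  0.113  0.082  0.086  0.071 -0.   ]
 [-0.001  0.01   0.01   0.126  0.107  0.088  0.071  0.006  0.002]
 [ 0.001 -0.003  0.008  0.01   0.1    0.089  0.069  0.003 -0.001]
 [ 0.001  0.001 -0.002  0.006  0.008  0.08   0.063 -0.003 -0.   ]
 [ 0.     0.    -0.003 -0.    -0.     0.011 -0.001  0.002 -0.   ]
 [ 0.001 -0.001  0.    -0.003  0.001  0.001  0.002 -0.001  0.002]]
plane 446 1232 [0.45444639 0.36766442 0.09771675] [-0.31228269 -0.70274387  0.63924219] 50.26466529259008 -113.95922670375099
```

```bash
cat >> h.py <<'E'
def rowto(p,R):
    from station import get_obs
    o=get_obs(); T=toolT(o["ee_pos"],o["eef_rot"])
    s=T[:3,:3].T@(np.asarray(p)-T[:3,3]); w=Ro.from_matrix(T[:3,:3].T@R).as_rotvec()
    print("row",np.round(s/.25,4).tolist(),np.round(w/2/np.pi,4).tolist(),"rows>=",max(np.linalg.norm(s)/.05,np.degrees(np.linalg.norm(w))/8.59), "t",float(o["time_s"]), "q",np.round(o["qpos"],2))
def down(yawdeg): return Ro.from_euler("xyz",[np.pi,0,np.radians(yawdeg)]).as_matrix()
def wristshot(tag):
    from station import get_obs,camera
    o=get_obs(); c=camera("wrist"); c["T"]=toolT(o["ee_pos"],o["eef_rot"])@c.pop("T_tool_cam")
    np.savez(f"pics/{tag}.npz",**c); cv2.imwrite(f"pics/{tag}.png",c["frame"][...,::-1]); return c
E
python3 - <<'E'
from h import *
c=dict(np.load("pics/top0.npz")); W=cloud(c).reshape(-1,3)
for x in np.arange(.2,.8,.1):
    print(round(x,1),[ (round(y,2),round(float(np.nanmax(np.r_[0,W[(abs(W[:,0]-x)<.05)&(abs(W[:,1]-y)<.05)][:,2]])),2)) for y in np.arange(-.1,.65,.1)])
rowto([.45,.25,.32],down(66))
E
```

```text
0.2 [(np.float64(-0.1), 0.0), (np.float64(0.0), 0.0), (np.float64(0.1), 0.0), (np.float64(0.2), 0.0), (np.float64(0.3), 0.0), (np.float64(0.4), 0.0), (np.float64(0.5), 0.0), (np.float64(0.6), 0.0)]
0.3 [(np.float64(-0.1), 0.0), (np.float64(0.0), 0.0), (np.float64(0.1), 0.0), (np.float64(0.2), 0.07), (np.float64(0.3), 0.0), (np.float64(0.4), 0.0), (np.float64(0.5), 0.02), (np.float64(0.6), 0.02)]
0.4 [(np.float64(-0.1), 0.48), (np.float64(0.0), 0.6), (np.float64(0.1), 0.01), (np.float64(0.2), 0.07), (np.float64(0.3), 0.07), (np.float64(0.4), 0.13), (np.float64(0.5), 0.03), (np.float64(0.6), 0.08)]
0.5 [(np.float64(-0.1), 0.0), (np.float64(0.0), 0.62), (np.float64(0.1), 0.06), (np.float64(0.2), 0.1), (np.float64(0.3), 0.12), (np.float64(0.4), 0.13), (np.float64(0.5), 0.1), (np.float64(0.6), 0.2)]
0.6 [(np.float64(-0.1), 0.01), (np.float64(0.0), 0.63), (np.float64(0.1), 0.07), (np.float64(0.2), 0.06), (np.float64(0.3), 0.25), (np.float64(0.4), 0.52), (np.float64(0.5), 0.25), (np.float64(0.6), 0.25)]
0.7 [(np.float64(-0.1), 0.01), (np.float64(0.0), 0.01), (np.float64(0.1), 0.06), (np.float64(0.2), 0.11), (np.float64(0.3), 0.25), (np.float64(0.4), 0.6), (np.float64(0.5), 0.6), (np.float64(0.6), 0.44)]
0.8 [(np.float64(-0.1), 0.01), (np.float64(0.0), 0.01), (np.float64(0.1), 0.2), (np.float64(0.2), 0.11), (np.float64(0.3), 0.13), (np.float64(0.4), 0.43), (np.float64(0.5), 0.42), (np.float64(0.6), 0.0)]
row [-1.4783, -0.7663, -0.3834] [-0.0001, 0.0001, 0.2748] rows>= 11.51840530734264 t 0.15 q [ 1.24  0.3   1.52 -0.    1.32 -0.07]
```

Emit:
play_rows --motion '[[[-0.74,-0.38,-0.38,0,0,0.14,1],[-0.74,-0.38,-0.38,0,0,0.14,1],[-0.74,-0.38,-0.38,0,0,0.14,1],[-0.74,-0.38,-0.38,0,0,0.14,1],[-0.74,-0.38,-0.38,0,0,0.14,1],[-0.74,-0.38,-0.38,0,0,0.14,1],[-0.74,-0.38,-0.38,0,0,0.14,1]]]'

```text
time_s: 0.85
ee_pos: [0.2973, 0.3909, 0.3195]
eef_rot: [3.141, -0.0, 1.996]
force: [-0.1, 0.0, 0.1]
grip_width: 0.0939
grip_force: 0.0
```

Run:
```python
from h import *
rowto([.45,.25,.32],down(66))
```

```text
row [-0.765, 0.3242, -0.0019] [0.0, -0.0, 0.1343] rows>= 5.627431907567818 t 0.85 q [0.85 0.11 1.53 0.   1.5  0.42]
```

Emit:
play_rows --motion '[[[-0.765,0.325,0,0,0,0.134,1],[-0.765,0.325,0,0,0,0.134,1],[-0.765,0.325,0,0,0,0.134,1],[-0.765,0.325,0,0,0,0.134,1],[-0.765,0.325,0,0,0,0.134,1],[-0.765,0.325,0,0,0,0.134,1],[-0.765,0.325,0,0,0,0.134,1],[-0.765,0.325,0,0,0,0.134,1]]]'

```text
time_s: 1.65
ee_pos: [0.4498, 0.2516, 0.3191]
eef_rot: [-3.141, 0.0, 1.163]
force: [-0.6, 0.3, 0.2]
grip_width: 0.0942
grip_force: 0.0
```

Run:
```python
from h import *
c=wristshot("w1"); print(c["T"][:3,3])
```

```text
[0.47795851 0.3180022  0.480201  ]
```

View pics/w1.png

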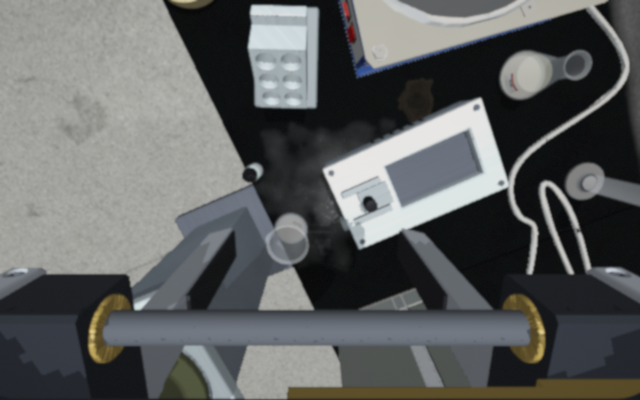

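The wrist view shows the heater top with corners near (480,98), (508,188), (360,248) and (323,168). The recess spans (387,168) to (481,172) and the knob is at (370,204). The block stands upright in the image at (283,60), so its yaw is close to 66°. Beaker at (288,240), flask at (525,75).

```bash
cat > meas.py <<'E'
from h import *
import sys
def heater(c):
    W=cloud(c); z=W[...,2]; g=c["frame"].mean(-1)
    roi=(W[...,0]>.42)&(W[...,0]<.72)&(W[...,1]>.1)&(W[...,1]<.27)
    m=(abs(z-.06)<.006)&roi
    n,L,st,_=cv2.connectedComponentsWithStats(m.astype(np.uint8)); i=1+st[1:,4].argmax()
    v,u=np.nonzero(L==i); P=atz(c,np.c_[u,v],.06)
    r=cv2.minAreaRect(P[:,:2].astype(np.float32)); print("top",np.round(np.nanmedian(z[L==i]),4),np.round(r[0],4),np.round(r[1],4),round(r[2],2))
    f=roi&(abs(z-.046)<.006); f=cv2.erode(f.astype(np.uint8),np.ones((2,2)))
    n,L,st,_=cv2.connectedComponentsWithStats(f); i=1+st[1:,4].argmax()
    v,u=np.nonzero(L==i); P=atz(c,np.c_[u,v],.046); r=cv2.minAreaRect(P[:,:2].astype(np.float32))
    print("floor",np.round(np.nanmedian(z[L==i]),4),np.round(r[0],4),np.round(r[1],4),round(r[2],2))
    k=roi&(abs(z-.0955)<.004); print("knob",k.sum(),np.round(W[k].mean(0),4))
def block(c,cen=(.455,.37)):
    W=cloud(c); q=W[(abs(W[...,0]-cen[0])<.1)&(abs(W[...,1]-cen[1])<.1)&(W[...,2]>.045)&(W[...,2]<.16)]
    rng=np.random.default_rng(0);best=0
    for _ in range(1500):
        a=q[rng.choice(len(q),3,False)]; n=np.cross(a[1]-a[0],a[2]-a[0]); n/=np.linalg.norm(n)+1e-9
        n*=np.sign(n[2])
        if not .5<n[2]<.75: continue
        m=abs((q-a[0])@n)<.002
        if m.sum()>best: best=m.sum();M=m
    p=q[M];ce=p.mean(0);n=np.linalg.svd(p-ce)[2][2];n*=np.sign(n[2])
    az=np.arctan2(n[1],n[0]); print("plane",best,len(q),"tilt",np.degrees(np.arccos(n[2])),"az",np.degrees(az))
    by=np.cross([0,0,1],-n); by/=np.linalg.norm(by); bx=np.cross(by,n)
    if bx[2]<0: bx,by=-bx,-by
    e=(q-ce)@np.c_[bx,by,n]
    on=abs(e[:,2])<.003; r=cv2.minAreaRect(e[on][:,:2].astype(np.float32)); print("face rect",r, "ext",np.percentile(e[on],[.5,99.5],axis=0)[:,:2])
    lo,hi=np.percentile(e[on],[.5,99.5],axis=0)
    fc=ce+bx*(lo+hi)[0]/2+by*(lo+hi)[1]/2; print("face centre",np.round(fc,4),"n",np.round(n,3),"bx",np.round(bx,3),"by",np.round(by,3))
    fl=abs(e[:,2]+.034)<.004; print("flange face y ext",fl.sum(),np.percentile(e[fl],[1,99],axis=0))
if __name__=="__main__":
    for t in sys.argv[1:]:
        c=dict(np.load(f"pics/{t}.npz")); print("==",t); heater(c); block(c)
E
python3 meas.py w1 top0 side0
```

```text
== w1
top 0.0609 [0.5637 0.1933] [0.2104 0.1215] 1.34
floor 0.0469 [0.591  0.1899] [0.1122 0.0588] 1.32
knob 136 [0.4949 0.1922 0.0961]
plane 2107 6833 tilt 49.91381557106584 az -115.31693390852143
face rect ((-0.006257951259613037, -0.03388902544975281), (0.13047415018081665, 0.08601053059101105), 89.76610565185547) ext [[-0.04810458 -0.09707997]
 [ 0.0364682   0.03104485]]
face centre [0.4875 0.3495 0.0974] n [-0.327 -0.692  0.644] bx [0.275 0.582 0.765] by [-0.904  0.428  0.   ]
flange face y ext 1040 [[-0.03013329 -0.08658737 -0.03776485]
 [ 0.05615648  0.03087676 -0.03018658]]
== top0
top 0.0599 [0.5626 0.195 ] [0.2104 0.1201] 1.41
floor 0.0459 [0.5887 0.1933] [0.109 0.058] 1.97
knob 40 [0.4943 0.1933 0.0958]
plane 471 1632 tilt 49.91006255335395 az -114.67242269228402
face rect ((-0.00386742502450943, -0.03261181712150574), (0.1289278268814087, 0.08652833104133606), 88.76226043701172) ext [[-0.04571363 -0.09619451]
 [ 0.0395939   0.03091344]]
face centre [0.4867 0.3519 0.0965] n [-0.319 -0.695  0.644] bx [0.269 0.585 0.765] by [-0.909  0.417  0.   ]
flange face y ext 199 [[ 0.00334732 -0.0862689  -0.03752414]
 [ 0.05938592  0.03006512 -0.03047277]]
== side0
top 0.0612 [0.5649 0.1942] [0.2143 0.1259] 1.33
floor 0.0474 [0.5848 0.2026] [0.1061 0.0533] 1.0
knob 34 [0.4967 0.1925 0.0961]
plane 316 1254 tilt 49.63045803084345 az -114.08396493977759
face rect ((-0.0014622360467910767, -0.03184839338064194), (0.1305052638053894, 0.08488345891237259), 88.72889709472656) ext [[-0.04248684 -0.09587838]
 [ 0.04163542  0.0319071 ]]
face centre [0.4877 0.3534 0.0977] n [-0.311 -0.696  0.648] bx [0.264 0.591 0.762] by [-0.913  0.408  0.   ]
flange face y ext 181 [[-0.03759304 -0.09329352 -0.03794507]
 [ 0.0597778   0.02880847 -0.03014618]]
```

```bash
sed -i 's/^    on=abs(e\[:,2\])<.003;/    on=(abs(e[:,2])<.003)\&(abs(e[:,1])<.045);/; s/^    fl=abs(e\[:,2\]+.034)<.004;/    fl=(abs(e[:,2]+.034)<.004)\&(abs(e[:,1])<.045);/' meas.py
python3 meas.py w1 top0 side0 | grep -v -E "top |floor|knob"
```

```text
== w1
plane 2107 6833 tilt 49.91381557106584 az -115.31693390852143
face rect ((-0.0060609690845012665, 0.0031934622675180435), (0.08595340698957443, 0.056116972118616104), 0.2679625451564789) ext [[-0.04815683 -0.02483622]
 [ 0.03647658  0.03105749]]
face centre [0.4549 0.365  0.0974] n [-0.327 -0.692  0.644] bx [0.275 0.582 0.765] by [-0.904  0.428  0.   ]
flange face y ext 921 [[-0.0315115  -0.02469791 -0.0377227 ]
 [ 0.04843304  0.03088453 -0.03021711]]
== top0
plane 471 1632 tilt 49.91006255335395 az -114.67242269228402
face rect ((-0.0032448284327983856, 0.0031799618154764175), (0.08673617243766785, 0.05579117685556412), 0.08358209580183029) ext [[-0.04575122 -0.0245668 ]
 [ 0.03963359  0.03093099]]
face centre [0.4541 0.3668 0.0965] n [-0.319 -0.695  0.644] bx [0.269 0.585 0.765] by [-0.909  0.417  0.   ]
flange face y ext 170 [[ 0.03639721 -0.02392558 -0.03708383]
 [ 0.05223191  0.03024919 -0.03049669]]
== side0
plane 316 1254 tilt 49.63045803084345 az -114.08396493977759
face rect ((-0.0006227605044841766, 0.0034567322582006454), (0.05940164625644684, 0.08522118628025055), 89.41207122802734) ext [[-0.04249002 -0.02590777]
 [ 0.04164071  0.03194797]]
face centre [0.4558 0.3677 0.0977] n [-0.311 -0.696  0.648] bx [0.264 0.591 0.762] by [-0.913  0.408  0.   ]
flange face y ext 164 [[-0.03785631 -0.02653666 -0.03794644]
 [ 0.05383689  0.02882609 -0.03026409]]
```

```bash
cat >> h.py <<'E'
def blockR(tilt=50.,az=65.):
    a,t=np.radians(az),np.radians(tilt); bx=np.r_[np.cos(t)*np.cos(a),np.cos(t)*np.sin(a),np.sin(t)]
    n=np.r_[-np.sin(t)*np.cos(a),-np.sin(t)*np.sin(a),np.cos(t)]
    return np.c_[bx,np.cross(-n,bx),-n],n
FC=np.r_[.4549,.3658,.0973]
E
python3 - <<'E'
from h import *
R,n=blockR(); rowto(FC+n*.065,R)
E
```

```text
row [0.2285, -0.1679, 0.7206] [-0.002, 0.1389, 0.0042] rows>= 5.825567217042026 t 1.7 q [0.44 0.17 1.47 0.   1.51 0.85]
```

Emit:
play_rows --motion '[[[0.2285,-0.168,0.72,-0.002,0.139,0.0042,1],[0.2285,-0.168,0.72,-0.002,0.139,0.0042,1],[0.2285,-0.168,0.72,-0.002,0.139,0.0042,1],[0.2285,-0.168,0.72,-0.002,0.139,0.0042,1],[0.2285,-0.168,0.72,-0.002,0.139,0.0042,1],[0.2285,-0.168,0.72,-0.002,0.139,0.0042,1],[0.2285,-0.168,0.72,-0.002,0.139,0.0042,1],[0.2285,-0.168,0.72,-0.002,0.139,0.0042,1]]]'

```text
time_s: 2.5
ee_pos: [0.4341, 0.3202, 0.1388]
eef_rot: [3.137, -0.876, 1.134]
force: [1.6, -0.3, -0.2]
grip_width: 0.0942
grip_force: 0.0
```

Run:
```python
from h import *
import meas
c=wristshot("w2"); meas.block(c)
R,n=blockR(); rowto(FC+n*.065,R); rowto(FC-n*.010,R)
```

```text
plane 5504 17650 tilt 50.03216435310014 az -114.77162857250973
face rect ((-0.0026831813156604767, 0.0024287085980176926), (0.056333642452955246, 0.08450954407453537), 89.98651123046875) ext [[-0.04417859 -0.02533101]
 [ 0.0393145   0.0303566 ]]
face centre [0.4548 0.3649 0.0971] n [-0.321 -0.696  0.642] bx [0.269 0.583 0.766] by [-0.908  0.419  0.   ]
flange face y ext 1170 [[ 0.03925892 -0.02472737 -0.03765028]
 [ 0.05137347  0.02978253 -0.03196428]]
row [0.0043, -0.0014, 0.0004] [0.0008, -0.0006, -0.0002] rows>= 0.04448545289593805 t 2.55 q [ 0.3   0.19  2.14  1.38  0.62 -0.39]
row [0.0032, -0.003, 0.3004] [0.0008, -0.0006, -0.0002] rows>= 1.5020339486500323 t 2.55 q [ 0.3   0.19  2.14  1.38  0.62 -0.39]
```

View pics/w2.png

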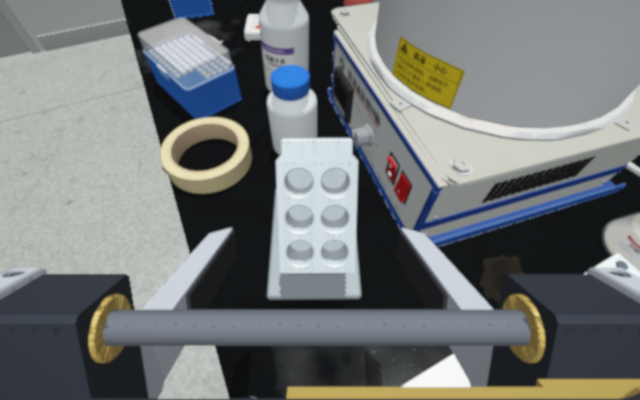

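The block sits centred between the jaws: face (280–357, 140–290), fingers at about u=215 and u=425, both clear. Advancing and gripping.

Emit:
play_rows --motion '[[[0.003,-0.002,0.1,0,0,0,1],[0.003,-0.002,0.2,0,0,0,1],[0.003,-0.002,0.27,0,0,0,1],[0.003,-0.002,0.3,0,0,0,1],[0.003,-0.002,0.3,0,0,0,0.1],[0.003,-0.002,0.3,0,0,0,0],[0.003,-0.002,0.3,0,0,0,-0.2],[0.003,-0.002,0.3,0,0,0,-0.2],[0.003,-0.002,0.3,0,0,0,-0.2],[0.003,-0.002,0.3,0,0,0,-0.2]]]' --grip_force 30

```text
time_s: 3.55
ee_pos: [0.4591, 0.3727, 0.0923]
eef_rot: [3.141, -0.874, 1.129]
force: [-2.6, -5.7, 5.6]
grip_width: 0.0556
grip_force: 30.2
```

Emit:
play_rows --motion '[[[0,0,-0.02,0,0,0,-0.2],[0,0,-0.06,0,0,0,-0.2],[0,0,-0.12,0,0,0,-0.2],[0,0,-0.2,0,0,0,-0.2],[0,0,-0.3,0,0,0,-0.2],[0,0,-0.4,0,0,0,-0.2],[0,0,-0.45,0,0,0,-0.2]]]'

```text
time_s: 4.25
ee_pos: [0.4214, 0.2936, 0.1645]
eef_rot: [3.141, -0.872, 1.129]
force: [-0.1, -0.1, -5.3]
grip_width: 0.0558
grip_force: 30.1
```

Run:
```python
from h import *
rowto([.50,.235,.25],down(33)); rowto([.56,.19,.27],down(1.35))
c=wristshot("w3")
from station import get_obs; o=get_obs()
T=toolT(o["ee_pos"],o["eef_rot"]); W=(cloud(c)-T[:3,3])@T[:3,:3]  # tool frame
m=(abs(W[...,2]+.010)<.004)&(abs(W[...,0])<.07)&(abs(W[...,1])<.027)
q=W[m]; q=q[(abs(q[:,0])<.05)]; A=np.c_[q[:,:2],np.ones(len(q))]; k=np.linalg.lstsq(A,q[:,2],rcond=None)[0]
print(len(q),k,"tilt deg",np.degrees(k[:2])); r=np.percentile(q,[.5,99.5],axis=0); print(r)
q2=(W[m]); rr=cv2.minAreaRect(q2[:,:2].astype(np.float32)); print(rr)
```

```text
row [0.212, 0.3849, -0.279] [-0.0382, -0.1352, 0.0823] rows>= 6.8238592752352725 t 4.25 q [ 0.24  0.09  2.17  1.27  0.67 -0.29]
row [0.2346, 0.6789, -0.3762] [-0.0764, -0.1241, 0.1641] rows>= 9.199109778919825 t 4.25 q [ 0.24  0.09  2.17  1.27  0.67 -0.29]
8481 [ 0.00057834  0.00546009 -0.00913404] tilt deg [0.0331366  0.31283988]
[[-0.02528901 -0.02681074 -0.01089927]
 [ 0.03955137  0.02678486 -0.00623412]]
((0.006290551275014877, -1.247413456439972e-05), (0.05406394228339195, 0.06702996045351028), 89.83134460449219)
```

View pics/w3.png

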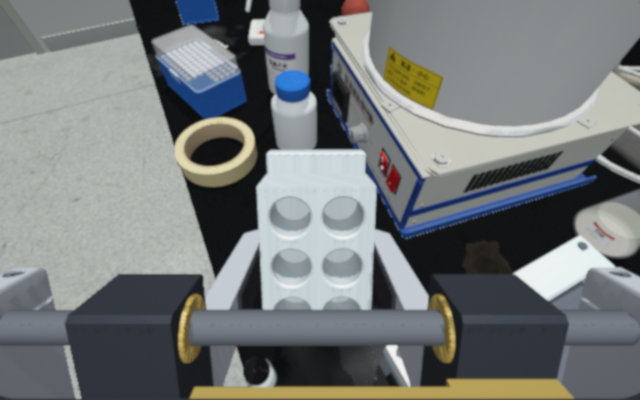

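The block hangs level in the jaws, face at (258–376, 190–310), and clear of the rest. Next I'll swing it upright towards the heater.

Emit:
play_rows --motion '[[[0.212,0.385,-0.28,-0.038,-0.135,0.082,-0.2],[0.212,0.385,-0.28,-0.038,-0.135,0.082,-0.2],[0.212,0.385,-0.28,-0.038,-0.135,0.082,-0.2],[0.212,0.385,-0.28,-0.038,-0.135,0.082,-0.2],[0.212,0.385,-0.28,-0.038,-0.135,0.082,-0.2],[0.212,0.385,-0.28,-0.038,-0.135,0.082,-0.2],[0.212,0.385,-0.28,-0.038,-0.135,0.082,-0.2],[0.212,0.385,-0.28,-0.038,-0.135,0.082,-0.2],[0.212,0.385,-0.28,-0.038,-0.135,0.082,-0.2]]]'

```text
time_s: 5.2
ee_pos: [0.5007, 0.237, 0.2487]
eef_rot: [-3.141, 0.004, 0.577]
force: [-0.0, -0.1, -5.4]
grip_width: 0.056
grip_force: 30.1
```

Run:
```python
from h import *
rowto([.49,.19,.25],down(1.35))
```

```text
row [-0.1384, 0.1342, -0.0047] [0.0001, 0.0006, 0.088] rows>= 3.689772796334388 t 5.2 q [ 0.38  0.29  1.47 -0.    1.38  1.37]
```

Emit:
play_rows --motion '[[[-0.138,0.134,-0.005,0,0.0006,0.088,-0.2],[-0.138,0.134,-0.005,0,0.0006,0.088,-0.2],[-0.138,0.134,-0.005,0,0.0006,0.088,-0.2],[-0.138,0.134,-0.005,0,0.0006,0.088,-0.2],[-0.138,0.134,-0.005,0,0.0006,0.088,-0.2],[-0.138,0.134,-0.005,0,0.0006,0.088,-0.2],[-0.138,0.134,-0.005,0,0.0006,0.088,-0.2]]]'

```text
time_s: 5.9
ee_pos: [0.4901, 0.1892, 0.2504]
eef_rot: [-3.138, -0.004, 0.028]
force: [0.2, -0.5, -4.3]
grip_width: 0.0558
grip_force: 30.0
```

Run:
```python
from h import *
import meas
c=wristshot("w4"); meas.heater(c)
```

```text
top 0.0608 [0.5784 0.1934] [0.1768 0.1203] 1.35
floor 0.0469 [0.5887 0.1932] [0.1137 0.061 ] 1.35
knob 0 [nan nan nan]meas.py:14: RuntimeWarning: Mean of empty slice.
  k=roi&(abs(z-.0955)<.004); print("knob",k.sum(),np.round(W[k].mean(0),4))
  ret = um.true_divide(
```

View pics/w4.png

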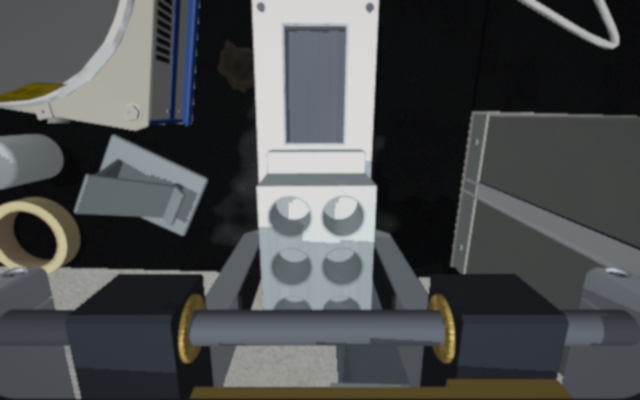

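The recess is fully visible at (286–346, 25–143) with the block below it at (258–376, 150–310). The recess floor measures 113.7 x 61.0 mm, which agrees with the text. Next I'll measure the block in the hand from the same image, for relative alignment.

```bash
cat > inhand.py <<'E'
from h import *
import sys
from station import get_obs
c=dict(np.load("pics/w4.npz")); T=toolT([.4901,.1892,.2504],[-3.138,-.004,.028])
W=(cloud(c)-T[:3,3])@T[:3,:3]
for nm,z in (("face",-.0095),("flange",.0245)):
    m=(abs(W[...,2]-z)<.005)&(abs(W[...,1])<.035)&(W[...,0]>.0)&(W[...,0]<.07)
    q=W[m]; print(nm,len(q),"z",np.median(q[:,2]))
    for y0 in (-.02,-.01,0,.01,.02):
        s=q[abs(q[:,1]-y0)<.004]; print("  y",y0,"xmax",np.round(np.sort(s[:,0])[-3:],4), "z", np.round(np.median(s[:,2]),4))
    s=q[(q[:,0]>.043)] if nm=="flange" else q[(q[:,0]>.033)]
    print("  y ext",np.round(np.percentile(s[:,1],[0,1,99,100]),4))
print("Rtool z", T[:3,2])
E
python3 inhand.py
```

```text
face 6336 z -0.009528106932666362
  y -0.02 xmax [0.0391 0.0391 0.0393] z -0.0096
  y -0.01 xmax [0.0392 0.0393 0.0394] z -0.0094
  y 0 xmax [0.0393 0.0393 0.0393] z -0.0096
  y 0.01 xmax [0.0392 0.0393 0.0395] z -0.0094
  y 0.02 xmax [0.0394 0.0394 0.0394] z -0.0094
  y ext [-0.0274 -0.0269  0.028   0.0286]
flange 2398 z 0.024202126656114122
  y -0.02 xmax [0.0512 0.0512 0.0512] z 0.0241
  y -0.01 xmax [0.0513 0.0513 0.0513] z 0.0242
  y 0 xmax [0.0512 0.0513 0.0513] z 0.0242
  y 0.01 xmax [0.0513 0.0513 0.0514] z 0.0242
  y 0.02 xmax [0.0514 0.0514 0.0514] z 0.0242
  y ext [-0.0273 -0.0265  0.0276  0.0282]
Rtool z [ 0.00389781  0.00370322 -0.99998555]
```

Run:
```python
from h import *
for t in ("w1","top0","w4"):
    c=dict(np.load(f"pics/{t}.npz")); W=cloud(c).reshape(-1,3)
    for zl in (.08,.14):
        m=(W[:,2]>zl)&(W[:,2]<.45)&(W[:,0]>.53)&(W[:,0]<.72)&(W[:,1]>.24)&(W[:,1]<.5); q=W[m]
        print(t,zl,m.sum(), q[q[:,1].argmin()] if m.any() else "")
rowto([.5914,.1939,.125],down(1.35))
```

```text
w1 0.08 9179 [0.53499134 0.24910468 0.40322132]
w1 0.14 1562 [0.53499134 0.24910468 0.40322132]
top0 0.08 8941 [0.71433226 0.31362902 0.11965536]
top0 0.14 7132 [0.67350532 0.33153641 0.24163062]
w4 0.08 18976 [0.64319248 0.320904   0.12190951]
w4 0.14 8299 [0.63816275 0.3434916  0.14139921]
row [0.4035, -0.0055, 0.5039] [-0.0006, -0.0006, 0.0007] rows>= 3.2277828198197636 t 5.95 q [0.3  0.22 1.56 0.   1.36 1.84]
```

Emit:
play_rows --motion '[[[0.2,-0.005,0.1,-0.0006,-0.0006,0.0007,-0.2],[0.38,-0.005,0.28,-0.0006,-0.0006,0.0007,-0.2],[0.4035,-0.0055,0.4,-0.0006,-0.0006,0.0007,-0.2],[0.4035,-0.0055,0.5,-0.0006,-0.0006,0.0007,-0.2],[0.4035,-0.0055,0.5,-0.0006,-0.0006,0.0007,-0.2],[0.4035,-0.0055,0.5,-0.0006,-0.0006,0.0007,-0.2]]]'

```text
time_s: 6.55
ee_pos: [0.5917, 0.1937, 0.1272]
eef_rot: [-3.141, -0.001, 0.022]
force: [0.5, 0.4, -4.9]
grip_width: 0.0557
grip_force: 30.0
```

Run:
```python
from h import *
rowto([.5914,.1939,.100],down(1.35));rowto([.5914,.1939,.0845],down(1.35))
from station import get_obs; print(get_obs()["ee_pos"],get_obs()["eef_rot"])
```

```text
row [-0.0011, -0.0007, 0.1088] [-0.0, -0.0002, -0.0002] rows>= 0.5438126883244782 t 6.55 q [ 0.26  0.55  1.4  -0.    1.19  1.81]
row [-0.0012, -0.0007, 0.1708] [-0.0, -0.0002, -0.0002] rows>= 0.85379958323442 t 6.55 q [ 0.26  0.55  1.4  -0.    1.19  1.81]
[0.59166167 0.19372775 0.12718883] [-3.14147207e+00 -9.67652892e-04  2.20029709e-02]
```

Emit:
play_rows --motion '[[[-0.001,-0.0007,0.05,0,0,0,-0.2],[-0.001,-0.0007,0.09,0,0,0,-0.2],[-0.001,-0.0007,0.105,0,0,0,-0.2],[-0.001,-0.0007,0.115,0,0,0,-0.2],[-0.001,-0.0007,0.125,0,0,0,-0.2],[-0.001,-0.0007,0.135,0,0,0,-0.2],[-0.001,-0.0007,0.135,0,0,0,-0.2]]]'

```text
time_s: 7.25
ee_pos: [0.5912, 0.1937, 0.0923]
eef_rot: [3.141, -0.0, 0.021]
force: [0.3, -0.5, -4.9]
grip_width: 0.0555
grip_force: 30.0
```

Emit:
play_rows --motion '[[[0,0,0.01,0,0,0,-0.2],[0,0,0.018,0,0,0,-0.2],[0,0,0.024,0,0,0,-0.2],[0,0,0.028,0,0,0,-0.2],[0,0,0.028,0,0,0,-0.2]]]'

```text
time_s: 7.75
ee_pos: [0.5913, 0.1937, 0.0856]
eef_rot: [3.142, -0.001, 0.021]
force: [-0.8, -0.6, -2.2]
grip_width: 0.056
grip_force: 30.0
```

Force is easing, so the block is near the floor. I'll go down a little more.

Emit:
play_rows --motion '[[[0,0,0.003,0,0,0,-0.2],[0,0,0.005,0,0,0,-0.2],[0,0,0.005,0,0,0,-0.2]]]'

```text
time_s: 8.05
ee_pos: [0.5914, 0.1937, 0.0856]
eef_rot: [3.141, -0.001, 0.021]
force: [-6.8, -0.6, 9.8]
grip_width: 0.0559
grip_force: 30.0
```

Emit:
play_rows --motion '[[[0,0,0,0,0,0,-0.2],[0,0,0,0,0,0,0.6],[0,0,0,0,0,0,0.6],[0,0,0,0,0,0,0.6],[0,0,0,0,0,0,0.6],[0,0,-0.1,0,0,0,0.6],[0,0,-0.25,0,0,0,0.6],[0,0,-0.45,0,0,0,0.6],[0,0,-0.65,0,0,0,0.6],[0,0,-0.65,0,0,0,0.6]]]'

```text
time_s: 9.05
ee_pos: [0.593, 0.1942, 0.2544]
eef_rot: [-3.139, -0.012, 0.021]
force: [0.1, -0.3, 0.8]
grip_width: 0.0753
grip_force: 0.0
```

Run:
```python
from h import *
rowto([.50,.19,.25],down(1.35))
from station import get_obs; print(get_obs()["ee_pos"])
```

```text
row [-0.3724, 0.0091, 0.0132] [-0.0004, -0.0019, -0.0004] rows>= 1.863805838193461 t 9.05 q [ 0.26  0.44  1.26 -0.    1.43  1.81]
[0.59298947 0.19423854 0.25440728]
```

Emit:
play_rows --motion '[[[-0.2,0.005,0.0,0,-0.0015,0,0.6],[-0.4,0.01,0.02,0,-0.0019,0,0],[-0.6,0.012,0.02,0,-0.0019,0,-1],[-0.68,0.012,0.02,0,-0.0019,0,-1],[-0.68,0.012,0.02,0,-0.0019,0,-1],[-0.68,0.012,0.02,0,-0.0019,0,-1]]]'

```text
time_s: 9.65
ee_pos: [0.4217, 0.1872, 0.2419]
eef_rot: [-3.141, 0.01, 0.021]
force: [0.1, -0.4, 1.0]
grip_width: 0.0388
grip_force: 0.0
```

Run:
```python
from h import *
c=wristshot("w5"); W=cloud(c)
from station import get_obs; print(get_obs()["ee_pos"],get_obs()["grip_width"])
k=(abs(W[...,2]-.0955)<.005)&(abs(W[...,1]-.192)<.02)&(W[...,0]<.535)&(W[...,0]>.45); q=W[k]; print("knob",k.sum(),q.mean(0) if len(q) else "",q.min(0),q.max(0))
m=(abs(W[...,2]-.0945)<.004)&(W[...,0]>.54)&(W[...,0]<.64)&(abs(W[...,1]-.193)<.05); q=W[m]
r=cv2.minAreaRect(q[:,:2].astype(np.float32)); print("face",m.sum(),r); A=np.c_[q[:,:2]-q[:,:2].mean(0),np.ones(len(q))]; print(np.linalg.lstsq(A,q[:,2],rcond=None)[0])
cv2.imwrite("pics/w5.png",c["frame"][...,::-1])
```

```text
[0.42197528 0.18718561 0.24162595] 0.03450247453582347
knob 249 [0.49493903 0.19151625 0.0961876 ] [0.48757888 0.18393079 0.09367713] [0.50235167 0.19919196 0.09837451]
face 2143 ((0.5641957521438599, 0.19238422811031342), (0.037060752511024475, 0.05613633990287781), 1.3357576131820679)
[0.00257203 0.00039105 0.09472049]
```

View pics/w5.png

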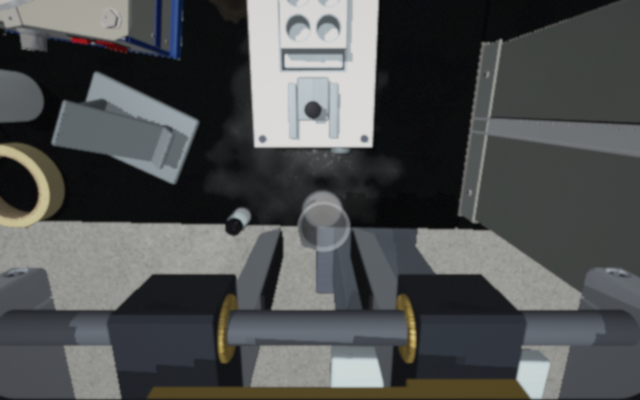

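The block is seated level. Its face is at z = 0.0947, tilt is 0.003 rad, and the recess outline is visible around its near end at (283–345, 50–68). The knob is at (313,109), world (0.495, 0.1915). I'll lower the closed fingers behind it.

Emit:
play_rows --motion '[[[0.18,-0.013,0.1,0,0,0,-1],[0.184,-0.013,0.25,0,0,0,-1],[0.184,-0.013,0.4,0,0,0,-1],[0.184,-0.013,0.5,0,0,0,-1],[0.184,-0.013,0.55,0,0,0,-1],[0.184,-0.013,0.57,0,0,0,-1],[0.184,-0.013,0.57,0,0,0,-1]]]'

```text
time_s: 10.4
ee_pos: [0.4661, 0.1913, 0.0988]
eef_rot: [3.142, 0.011, 0.021]
force: [0.7, -0.3, -0.1]
grip_width: 0.0006
grip_force: 0.0
```

Emit:
play_rows --motion '[[[0.03,0,0,0,0,0,-1],[0.05,0,0,0,0,0,-1],[0.07,0,0,0,0,0,-1],[0.09,0,0,0,0,0,-1],[0.11,0,0,0,0,0,-1],[0.125,0,0,0,0,0,-1],[0.135,0,0,0,0,0,-1],[0.135,0,0,0,0,0,-1]]]'

```text
time_s: 11.2
ee_pos: [0.4971, 0.1921, 0.0983]
eef_rot: [3.141, 0.018, 0.021]
force: [-22.9, -0.6, 17.9]
grip_width: 0.0002
grip_force: 11.8
```

Emit:
play_rows --motion '[[[-0.03,0,0,0,0,0,-1],[-0.1,0,0,0,0,0,-1],[-0.12,0,-0.2,0,0,0,-1],[-0.15,0,-0.5,0,0,0,-1],[-0.25,0,-0.57,0,0,0,-1],[-0.25,0,-0.57,0,0,0,-1]]]'

```text
time_s: 11.8
ee_pos: [0.4387, 0.1913, 0.2471]
eef_rot: [-3.139, 0.003, 0.022]
force: [0.6, 0.1, -1.1]
grip_width: 0.0008
grip_force: 0.0
```

Run:
```python
from h import *
c=wristshot("w6"); W=cloud(c)
from station import get_obs; print(get_obs()["ee_pos"],get_obs()["eef_rot"])
k=(abs(W[...,2]-.0955)<.005)&(abs(W[...,1]-.192)<.02)&(W[...,0]<.535)&(W[...,0]>.45); q=W[k]; print("knob",k.sum(),q.mean(0) if len(q) else "",q.min(0),q.max(0))
m=(abs(W[...,2]-.0945)<.004)&(W[...,0]>.54)&(W[...,0]<.64)&(abs(W[...,1]-.193)<.05); q=W[m]
r=cv2.minAreaRect(q[:,:2].astype(np.float32)); print("face",m.sum(),r,q[:,2].mean())
rowto([.475,.1915,.098],down(1.35))
```

```text
[0.43873311 0.19107005 0.24424848] [-3.14000144  0.00580293  0.02166228]
knob 238 [0.51180753 0.19190192 0.0961884 ] [0.5039848  0.18460974 0.09296974] [0.51907468 0.19936559 0.09833484]
face 2968 ((0.5744135975837708, 0.19263388216495514), (0.057367902249097824, 0.05606339871883392), 1.1953262090682983) 0.09467485394160209
row [0.1485, 0.0024, 0.5841] [-0.0003, 0.0009, -0.0003] rows>= 3.013575312101965 t 11.85 q [0.33 0.13 1.68 0.   1.34 1.88]
```

Run:
```python
import cv2
i=cv2.imread("pics/w6.png")[0:190,220:410]; cv2.imwrite("pics/w6c.png",cv2.resize(i,None,fx=3,fy=3,interpolation=cv2.INTER_CUBIC))
```

```text
(no output)
```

View pics/w6c.png

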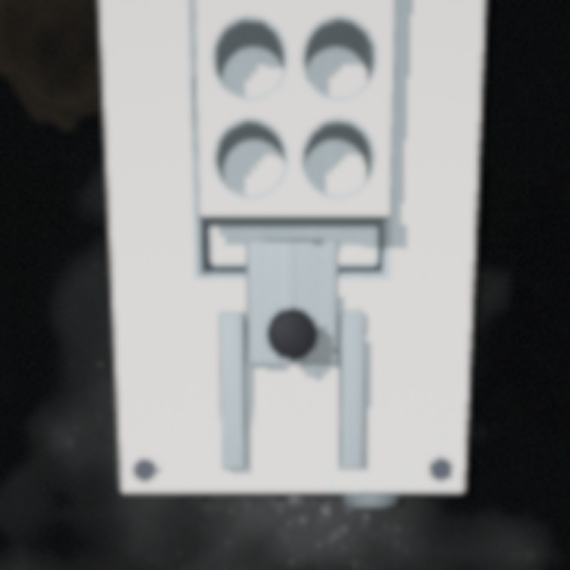

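The tongue now lies over the flange, and the knob is 33.9 mm from the body, as the text gives for home. I'll confirm with a second gentle push.

Emit:
play_rows --motion '[[[0.148,0.002,0.1,0,0.001,0,-1],[0.148,0.002,0.25,0,0.001,0,-1],[0.148,0.002,0.4,0,0.001,0,-1],[0.148,0.002,0.5,0,0.001,0,-1],[0.148,0.002,0.57,0,0.001,0,-1],[0.148,0.002,0.592,0,0.001,0,-1],[0.18,0.002,0.592,0,0.001,0,-1],[0.21,0.002,0.592,0,0.001,0,-1],[0.226,0.002,0.592,0,0.001,0,-1],[0.226,0.002,0.592,0,0.001,0,-1]]]'

```text
time_s: 12.85
ee_pos: [0.4942, 0.1914, 0.0934]
eef_rot: [-3.141, 0.004, 0.021]
force: [-0.2, 0.1, -0.6]
grip_width: 0.0005
grip_force: 0.0
```

Emit:
play_rows --motion '[[[0.008,0,0,0,0,0,-1],[0.014,0,0,0,0,0,-1],[0.018,0,0,0,0,0,-1],[0.018,0,0,0,0,0,-1]]]'

```text
time_s: 13.25
ee_pos: [0.4964, 0.1915, 0.093]
eef_rot: [3.141, 0.009, 0.021]
force: [-12.3, -0.9, 9.1]
grip_width: 0.0005
grip_force: 6.3
```

The latch meets a hard stop at the same place. Retreating.

Emit:
play_rows --motion '[[[-0.03,0,0,0,0,0,-1],[-0.09,0,0,0,0,0,-1],[-0.11,0,-0.2,0,0,0,-1],[-0.15,0,-0.5,0,0,0,-1],[-0.24,0,-0.6,0,0,0,-1],[-0.24,0,-0.6,0,0,0,-1],[-0.24,0,-0.6,0,0,0,-1]]]'

```text
time_s: 13.95
ee_pos: [0.4385, 0.1904, 0.2443]
eef_rot: [-3.141, 0.002, 0.022]
force: [0.3, 0.4, -1.1]
grip_width: 0.0004
grip_force: 0.0
```

Run:
```python
from h import *
c=wristshot("w7"); W=cloud(c)
k=(abs(W[...,2]-.0955)<.005)&(abs(W[...,1]-.192)<.02)&(W[...,0]<.535)&(W[...,0]>.45); print("knob",W[k].mean(0))
for x0 in (.45,):  # heater front edge vs knob, recess near rim
    m=(abs(W[...,2]-.0605)<.004)&(abs(W[...,1]-.15)<.01)&(W[...,0]<.56); print("front edge x",W[m][:,0].min())
m=(abs(W[...,2]-.0945)<.004)&(W[...,0]>.54)&(W[...,0]<.64)&(abs(W[...,1]-.193)<.05); q=W[m]; print("face",q[:,0].min(),q[:,1].min(),q[:,1].max(),q[:,2].mean())
```

```text
knob [0.51184809 0.1918596  0.0962912 ]
front edge x 0.360805141616678
face 0.5453037924554943 0.16427976126868296 0.22070481531690817 0.0947321259495877
```

```bash
python3 -c "
from station import workorder
print(workorder.hand_in())"
```

```text
the job is handed in; nothing more can be done
None
```

The job is handed in: the block is seated level in the recess with wells up, the latch is slid to its hard stop over the flange, and the arm is clear; the beaker and flask were not touched, and the hand-in gave no verdict.

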